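# Fetch the fuse box from behind the flux bottle and the loupe

### The job

The white fuse box lies at the back of the metal parts bay with the amber flux bottle and the black loupe standing in its way. First stand the bottle and the loupe on the cork mat, then lift the fuse box out and lay it flat inside the white outline on the blue pad, its long side along the outline's long side, and only then put the bottle and the loupe back, each on the disc in the bay where it stood at the start. Keep the bottle upright all the time and leave everything else where it is.

Things in the scene. Friction and masses are not known exactly. Their poses are not given: they have to be found in the camera images.
- flux_bottle: Amber glass-look flux bottle with a black cap, standing upright: body 32 mm across and 44 mm high, cap 20 mm across, 58 mm high in all, about 50 g. Origin: centre of its underside; z up along its axis. It starts in the bay on one of the two pale discs.
- loupe: Black round loupe, an upright drum 37 mm across and 30 mm high, 60 g. Origin: centre of its underside; z up along its axis. It starts in the bay on the other pale disc, about 46 mm from the bottle's centre (about 12 mm between them).
- fuse_box: Flat white box with a red band on top: 40 mm along its x, 62 along its y, 16 high, 30 g, solid. Origin: centre of underside. Starts flat on the deck at x = +10 mm, y = 0 in the bay's frame, its axes along the bay's. Bottle and loupe leave only 8 to 10 mm before its front face; 34 mm is free behind it, 9 at each end.
- parts_bay: Fixed open-fronted sheet-metal bay. Origin: centre of underside; x to its back, y left, z up. Deck 136 (x) by 104 (y), top at 4 mm. Rear walls 4 thick, up to 22 mm: back wall inner face at x = +64, side walls inner faces at y = +-40 from x = -12 to the back. Front without walls: two pale discs, 46 across, at x = -36.5, y = +-23; bottle on one, loupe on the other, which varies. (mm)
- park_mat: Plain cork mat fixed to the bench, 130 mm along its x, 85 mm along its y, top 4 mm above the bench. Origin: centre of underside. Bottle and loupe stand here meanwhile, wholly on it. Mat and blue pad lie one to the left of the bay, the other at the right beyond the green jack board; which is where varies.
- kit_pad: Blue plastic pad fixed to the bench, 115 mm along its x, 85 mm along its y, top 4 mm above the bench, without a rim, with a white painted outline 70 mm along x by 48 mm along y at its centre. Origin: centre of its underside. The fuse box goes here, its y axis along the pad's x (either way round).
- solder_reel: Bystander: reel of solder wire with blue flanges near the bench's front edge, left of the bay, 61 mm across, 38 mm high, loose, 280 g. Origin: centre of its underside. Must stay where it is.
- note_pad: Bystander: yellow block of sticky notes near the front edge at the right, 70 x 70 x 14 mm, loose, 45 g. Origin: centre of its underside. Must stay where it is.
There are look-alikes about, which are no part of the job. There is more than one size of the loupe; the job needs the larger. There is more than one size of the flux_bottle; the job needs the larger.

How it is judged (in metres and radians):
On the way, in this order (a step that is already met when the one before it is completed fails the run):
1. bottle and loupe both stand on the cork mat while the fuse box still lies where it was (x of flux_bottle in the frame of park_mat between -0.048 and 0.048 m and y of flux_bottle in the frame of park_mat between -0.03 and 0.03 m and height (world z) of each of flux_bottle, loupe below 0.008 m and angle between each of flux_bottle, loupe's own z axis and vertical below 0.1 rad and linear speed of each of flux_bottle, loupe below 0.02 m/s and x of loupe in the frame of park_mat between -0.048 and 0.048 m and y of loupe in the frame of park_mat between -0.03 and 0.03 m and distance of fuse_box from where it was at the start of the episode below 0.015 m), for 0.2 s.
2. the fuse box lies flat in the outline on the blue pad while bottle and loupe still stand on the mat (x of flux_bottle in the frame of park_mat between -0.048 and 0.048 m and y of flux_bottle in the frame of park_mat between -0.03 and 0.03 m and height (world z) of each of flux_bottle, loupe, fuse_box below 0.008 m and angle between each of flux_bottle, loupe, fuse_box's own z axis and vertical below 0.1 rad and linear speed of each of flux_bottle, loupe, fuse_box below 0.02 m/s and x of loupe in the frame of park_mat between -0.048 and 0.048 m and y of loupe in the frame of park_mat between -0.03 and 0.03 m and horizontal distance between fuse_box and kit_pad below 0.014 m and angle between the y axis of fuse_box and the x axis of kit_pad, either way round below 0.2 rad), for 0.2 s.
At the end, for the whole second after the job is handed in: The fuse box lies flat and at rest on the blue pad, centre within 14 mm of the pad's centre, long side within 0.2 rad of the outline's; flux bottle and loupe each stand upright and at rest within 12 mm of where they stood at the start (horizontal distance between fuse_box and kit_pad below 0.014 m and angle between the y axis of fuse_box and the x axis of kit_pad, either way round below 0.2 rad and angle between each of fuse_box, flux_bottle, loupe's own z axis and vertical below 0.1 rad and height (world z) of fuse_box below 0.008 m and linear speed of each of fuse_box, flux_bottle, loupe below 0.02 m/s and distance of each of flux_bottle, loupe from where it was at the start of the episode below 0.012 m); the robot touches nothing.
It fails at once if the flux bottle is tipped by more than 0.5 rad (angle between flux_bottle's own z axis and vertical above 0.5 rad).
It fails at once if the solder reel is moved by more than 20 mm (distance of solder_reel from where it was at the start of the episode above 0.02 m).
It fails at once if the note pad is moved by more than 20 mm (distance of note_pad from where it was at the start of the episode above 0.02 m).
It also fails if it takes over 141 s, if anything falls off the work surface, if the arm or the gripper's body presses on something with over 40 N, if the wrist force passes 120 N, or if a joint passes its speed limit or range.

### The arm

A 7-joint arm with a two-finger parallel gripper is mounted at the origin on a cart in front of the work surface, level with it; the furniture and walls round the work are solid. World frame = base frame: x ahead of the robot, y to its left, z up, the work surface at z = 0. Lengths are in m, angles in degrees, forces in N, time in s.
With the tool pointing down it reaches from about 0.425 to 0.875 m from the base axis. Payload 4.7 kg.
Tool frame: the origin (TCP) lies at the very end of the fingers, on their centre line; the grasp point (between the pads) lies 19 mm behind it; z points along the fingers, y is the line along which they close (so a half turn about z gives the same grasp; the last joint's range is limited). The gripper opens to 87 mm and grips with 3 to 60 N. Pads are 19 mm wide; open, the fingers measure 117 mm over their backs; the gripper's body (75 mm by 190 mm) begins 51 mm behind the grasp point.
Start: joints at [75.693, 18.392, -4.016, 83.108, 1.295, 78.541, -3.26], TCP at [0.169, -0.628, 0.223] pointing down, gripper open.
Joint ranges: [-163.93, 163.93], [-17.29, 119.83], [-79.2, 71.16], [3.27, 140.29], [-89.18, 269.18], [5.43, 117.66], [-154.24, 154.24]. Speed limits (degrees/s): [147.25, 147.25, 180, 180, 180, 180, 180].

### API

Orientations are given as [roll, pitch, yaw] about the fixed x, y, z axes, in that order (R = Rz(yaw) Ry(pitch) Rx(roll)).
In Python, from cell import telemetry, cams, env gives the robot as it stands.
- The arm moves only by the tool arm_command, never from a script. Its argument "series" is text: rows parted by semicolons, each of 5 numbers parted by spaces: the shift along the tool's x, y, z in mm, then the turn about the tool's z in rad, then the closure in counts, from 0 (fully open) to 255 (shut). A call has 1 to 20 rows; each row shifts and turns the commanded pose from where the row before left it, along the tool's axes as they then stand; what a row does not reach is not made up. A row lasts 1/12 s, in which the tool goes at most 41.7 mm and 7.16 degrees, less where a joint would pass 70% of its speed; a pose out of reach is approached as far as the arm can. A call is refused whole if a number of a shift passes 41.7 or a number of a turn 0.125, either way. A call with a gripper value outside its range is refused whole. The fingers move at their own pace and stop on an object; "squeeze" is the grip in N (left out, the last holds). Time passes only in rows, so rows that do not move let the fingers close. It gives the time, the measured TCP pose, the force, the opening and the grip force at its end, in the units of the state.
- telemetry.get_obs(): the state, without advancing time (a new reading comes with each control period).
- cams.read_camera(name): name is "scene" or "top"; returns the picture (384x512x3 uint8, blue, green, red); there is no depth.
- cams.calibration(name): a dict with "K" (3x3 intrinsics, pixels), "origin" and "rotation" of the camera in the world. Camera axes: x right, y down, z forward; pixel columns grow to the right and rows downward; lengths in m; the calibration is good to about 2 mm. A picture is of the moment at which its call begins. calibration takes no time and is no camera call.
- env.sign_off(): hands the job in; it is judged then, once.
The state is a dict: "time_s": time; "qpos": joint angles; "joint_velocities": joint speeds; "effort": joint torques, N m; "tool_pos": TCP position; "tool_rot": TCP orientation; "force": force on the tool from outside, world axes, zero at the start; "wrist_torque": the same for the moment, N m; "grip_width": finger opening in m; "grasp_force": force on a finger pad.
Only numpy, scipy, OpenCV 4.12 (cv2) and the standard library are available. Lean on these libraries where they do the work, as an engineer would, in place of code of your own. Each camera call takes 0.05 s, during which the arm holds its last target. There are 200 camera calls.

## Working session

There is one attempt and no reset: what is moved stays moved. The work goes in short steps, Python scripts to look and compute and a tool call to move; the robot and the scene stay as the last step left them, time stands still between calls to the robot, and variables do not carry over. Pictures are saved under pics/ and viewed, at most 14 in all, crops included, and the job is handed in when it is done.

Besides the shell and the picture viewer there is one more tool, called after "Request:" as name(argument=value, ...), one argument or row to a line, values as JSON. arm_command: Moves the arm, as the interface text tells. Its arguments: {"type":"object","properties":{"series":{"type":"string"},"squeeze":{"type":"number"}},"required":["series"]}

```bash
mkdir -p pics; ls
python3 - <<'E'
from cell import telemetry,cams
import cv2
for n in("top","scene"):
    im=cams.read_camera(n); cv2.imwrite(f"pics/{n}0.png",im)
    c=cams.calibration(n); print(n,c)
o=telemetry.get_obs();print(o)
E
```

```text
pics
top {'K': array([[373.50782838,   0.        , 259.03855278],
       [  0.        , 373.50782838, 194.06170559],
       [  0.        ,   0.        ,   1.        ]]), 'origin': array([0.3597927 , 0.02619468, 1.13107452]), 'rotation': array([-176.87281293,   -0.53659881,  -89.0539031 ])}
scene {'K': array([[499.98354778,   0.        , 255.98742312],
       [  0.        , 499.98354778, 195.06651728],
       [  0.        ,   0.        ,   1.        ]]), 'origin': array([-0.2020729 ,  1.10751765,  0.62356722]), 'rotation': array([-114.26116418,   -0.33389725, -148.60647995])}
{'time_s': 0.1, 'qpos': array([75.69226573, 18.43454562, -4.0150984 , 83.16900858,  1.29506256,
       78.54326992, -3.25970731]), 'joint_velocities': array([ 0.03035272, -0.12408587, -0.06279489, -0.18184257,  0.0577922 ,
        0.0996706 , -0.06286099]), 'effort': array([-8.09826579e-04, -4.92571199e+01, -4.05682744e-01, -3.13401175e+01,
       -6.42431667e-02,  3.95095150e-02,  8.78225228e-05]), 'tool_pos': array([ 0.16930943, -0.62702388,  0.22156427]), 'tool_rot': array([-1.79898415e+02,  5.85748068e-03,  1.51172525e+01]), 'force': array([-0.60113244, -0.72224463,  0.2201621 ]), 'wrist_torque': array([-0.00209547,  0.00899146, -0.0666065 ]), 'grasp_force': 0.0, 'grip_width': 0.08705679320493578}
```

View pics/top0.png

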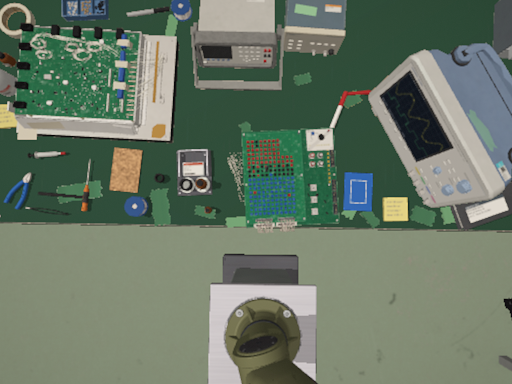

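View pics/scene0.png

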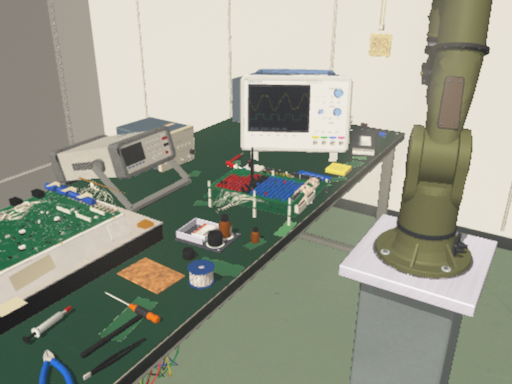

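Top view: the mat is at (126,170), the bay at (194,171) and the pad at (358,192).
- **Loupe candidates:** (187,185) in the bay, and a small one at (160,178).
- **Bottle candidates:** (202,184) in the bay, and a small one at (209,209).

By the description I choose the two in the bay. I'll check that choice in a crop and measure.

```bash
cat > h.py <<'E'
import numpy as np,cv2
from scipy.spatial.transform import Rotation as R
from cell import telemetry,cams
def cal(n):
    c=cams.calibration(n); return c['K'],np.array(c['origin']),R.from_euler('xyz',c['rotation'],degrees=True).as_matrix()
def bp(n,uv,z):
    K,o,M=cal(n); uv=np.atleast_2d(np.float64(uv))
    d=(M@np.linalg.inv(K)@np.c_[uv,np.ones(len(uv))].T).T
    return (o+d*((z-o[2])/d[:,2])[:,None])[:,:2]
def proj(n,p):
    K,o,M=cal(n); q=(K@M.T@(np.atleast_2d(p)-o).T).T
    return q[:,:2]/q[:,2:]
def rect(mask,z):
    cs,_=cv2.findContours(mask,cv2.RETR_EXTERNAL,cv2.CHAIN_APPROX_NONE)
    c=max(cs,key=cv2.contourArea); w=bp("top",c[:,0,:],z)*1000
    (cx,cy),(a,b),t=cv2.minAreaRect(w.astype(np.float32)); return cx,cy,a,b,t
E
python3 - <<'E'
from h import *
im=cv2.imread("pics/top0.png"); hsv=cv2.cvtColor(im,cv2.COLOR_BGR2HSV)
def roi(m,x0,y0,x1,y1):
    r=np.zeros_like(m); r[y0:y1,x0:x1]=m[y0:y1,x0:x1]; return r
blue=cv2.inRange(hsv,(105,150,90),(125,255,255)); print("pad",rect(roi(blue,335,165,380,218),.004))
cork=cv2.inRange(hsv,(5,90,90),(20,255,255)); print("mat",rect(roi(cork,105,140,150,200),.004))
red=cv2.inRange(hsv,(0,120,100),(8,255,255))|cv2.inRange(hsv,(172,120,100),(180,255,255)); print("band",rect(roi(red,180,155,207,180),.02))
print("scale",373.5/1.13)
a=cv2.resize(im[140:220,150:220],None,fx=8,fy=8,interpolation=cv2.INTER_CUBIC)[:600]
s=cv2.imread("pics/scene0.png")
cv2.imwrite("pics/crop0.png",a)
b=cv2.resize(s[205:275,165:275],None,fx=7,fy=7,interpolation=cv2.INTER_CUBIC); cv2.imwrite("pics/crop1.png",b)
E
```

```text
pad (435.6222839355469, -282.4735107421875, 86.47640228271484, 114.65501403808594, 88.03584289550781)
mat (488.9295349121094, 421.98052978515625, 87.08937072753906, 131.92538452148438, 85.40034484863281)
band (508.70806884765625, 217.0677490234375, 3.005723476409912, 50.68166732788086, 1.0203683376312256)
scale 330.53097345132744
```

View pics/crop0.png

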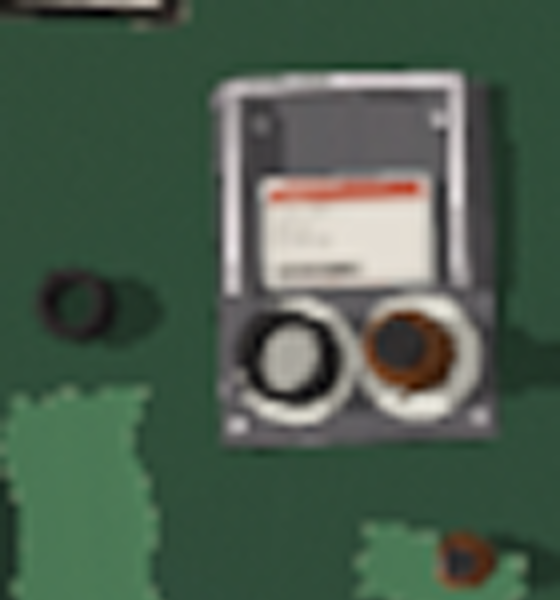

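View pics/crop1.png

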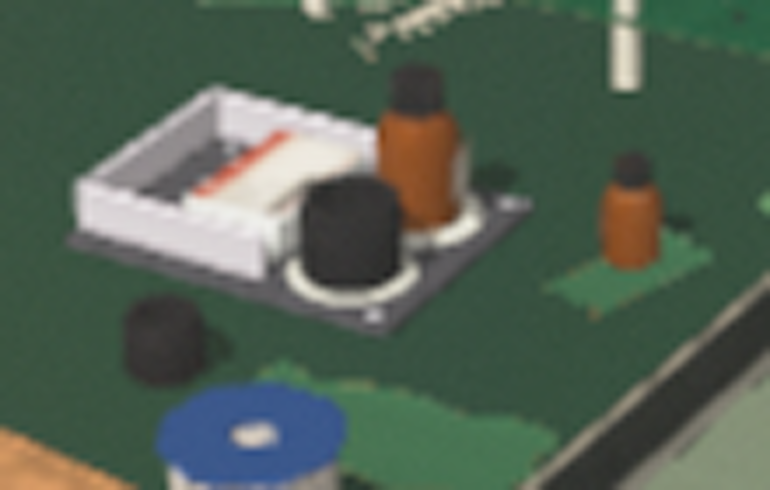

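```bash
cat >> h.py <<'E'
def crop(p): return (np.array(p,float)+.5)/8-.5+np.array([150,140])
E
python3 - <<'E'
from h import *
np.set_printoptions(precision=1,suppress=True)
P=lambda p,z:bp("top",crop(p),z)*1000
b=P([(260,178),(432,176),(434,288),(266,290)],.020);print("box",b,b.mean(0))
print("deck front",P([(222,442),(495,438)],.004))
print("wall back outer",P([(215,76),(466,72)],.022))
print("discs",P([(292,360),(420,356)],.004))
print("loupe top,bottle cap, bottle shoulder",P([(291,352)],.034),P([(402,340)],.062))
print("small loupe, bottle",P([(78,305)],.02),P([(460,560)],.04))
s=lambda u,v:((u+.5)/7-.5+165,(v+.5)/7-.5+205)
# scene: base centres
print("scene loupe top",bp("scene",[s(351,195)],.034)*1000,"cap",bp("scene",[s(416,74)],.062)*1000, "smallcap",bp("scene",[s(632,160)],.04)*1000)
print("reel top",bp("scene",[s(253,433)],.038)*1000,bp("top",[(136,206)],.038)*1000)
print("posts top/bottom", bp("scene",[(253,215),(209,206),(289,222)],.0)*1000)
for z in(.04,.06,.08,.1): print(z,bp("scene",[(252,150),(209,182),(289,200)],z)*1000)
o=telemetry.get_obs(); print(o['tool_pos'],R.from_euler('xyz',o['tool_rot'],degrees=True).as_matrix())
E
```

```text
box [[513.2 248.3]
 [515.1 184.2]
 [473.1 182.4]
 [471.3 244.9]] [493.2 215. ]
deck front [[415.1 263.1]
 [418.3 160.3]]
wall back outer [[551.  265.8]
 [554.2 172.2]]
discs [[446.5 237.6]
 [448.9 189.3]]
loupe top,bottle cap, bottle shoulder [[447.2 232.4]] [[449.9 187.5]]
small loupe, bottle [[464.4 314.6]] [[371.7 167.7]]
scene loupe top [[445.9 234. ]] cap [[448.3 189.5]] smallcap [[370. 169.]]
reel top [[377.4 380.8]] [[378.7 375.2]]
posts top/bottom [[452.1  44.5]
 [590.5  62.5]
 [347.   28.8]]
0.04 [[ 684.3 -324.4]
 [ 639.2   -6. ]
 [ 374.3  -19.9]]
0.06 [[ 654.  -275.3]
 [ 610.4   32.2]
 [ 354.6   18.8]]
0.08 [[ 623.6 -226.2]
 [ 581.6   70.3]
 [ 334.8   57.4]]
0.1 [[ 593.2 -177.2]
 [ 552.7  108.5]
 [ 315.1   96. ]]
[ 0.2 -0.6  0.2] [[ 1.   0.3 -0. ]
 [ 0.3 -1.   0. ]
 [-0.  -0.  -1. ]]
```

The crops confirm it: the full-size loupe (left disc) and bottle (right disc) stand in the bay, and the small look-alikes stand outside it. Next I'll check the obstacles around the pad.

Run:
```python
from h import *
t=cv2.imread("pics/top0.png");s=cv2.imread("pics/scene0.png")
a=cv2.resize(t[115:235,225:420],None,fx=4,fy=4,interpolation=cv2.INTER_CUBIC)[:290*2]
cv2.imwrite("pics/c2.png",a)
b=cv2.resize(s[140:240,190:370],None,fx=4.4,fy=4.4,interpolation=cv2.INTER_CUBIC);cv2.imwrite("pics/c3.png",b)
```

```text
(no output)
```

View pics/c2.png

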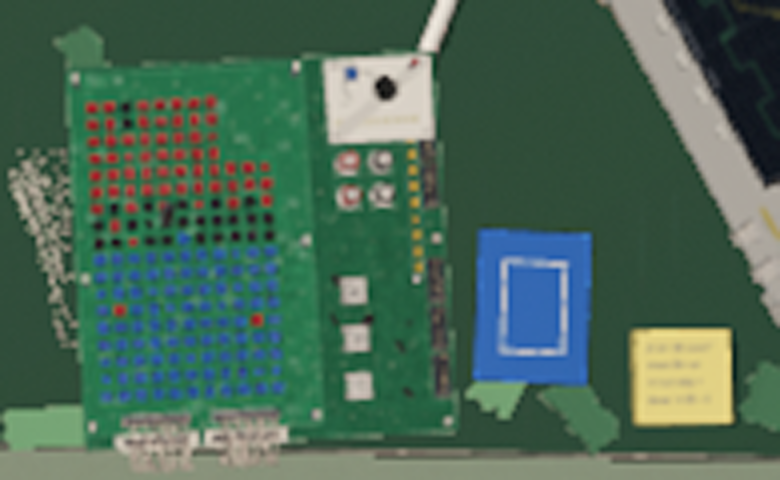

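View pics/c3.png

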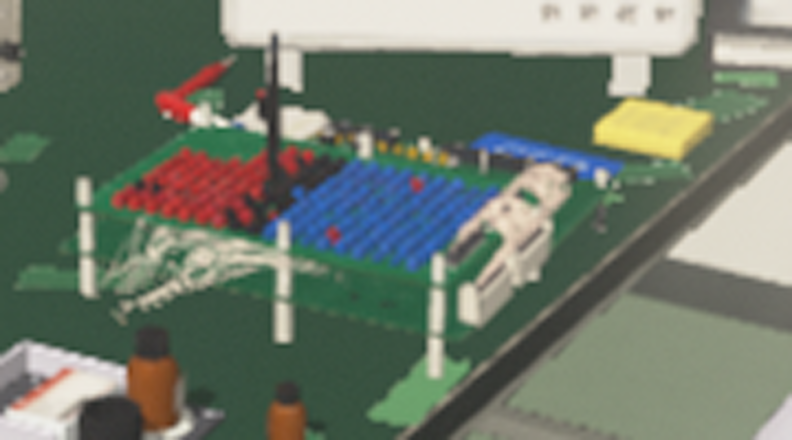

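Run:
```python
from h import *
np.set_printoptions(precision=1,suppress=True)
T=lambda p:[p[0]/4+225,p[1]/4+115]
S=lambda p:[p[0]/4.4+190,p[1]/4.4+140]
posts=[T(p) for p in [(75,78),(85,278),(92,427),(437,238),(449,421),(296,66),(317,413)]]
for z in(.05,.065,.08): print(z,(bp("top",posts,z)*1000).tolist().__repr__())
print("scene posts tops (left 3):")
for z in(.06,.07,.08): print(z,bp("scene",[S((84,180)),S((283,222)),S((437,255)),S((364,135)),S((601,172))],z)*1000)
print("pole")
for z in(.08,.12,.14,.16,.18): print(z,bp("top",[T((165,210))],z)*1000,bp("scene",[S((275,35))],z)*1000)
print("scope corner")
for z in(.05,.15,.25):print(z,bp("top",[(430,208),(372,97),(505,190)],z)*1000)
```

```text
0.05 [[592.6019327109188, 64.61201021074392], [446.17123148124114, 54.61320694565434], [338.44941228330697, 47.58253934124415], [479.80102380319494, -201.05485621529493], [346.99381791194844, -210.4828388720572], [604.4743461163844, -96.9418031538924], [351.1992902836498, -114.84316350058471]]
0.065 [[589.3716850053801, 64.07896645574715], [444.9727220859758, 54.218897427945045], [338.7455522005073, 47.28578092858811], [478.1358982075477, -197.9017498272185], [347.17140348153964, -207.1989184307018], [601.0793676750865, -95.23327414424837], [351.31852456994704, -112.88625160868338]]
0.08 [[586.1414372998413, 63.54592270075035], [443.7742126907105, 53.824587910235735], [339.04169211770756, 46.98902251593205], [476.4707726119005, -194.74864343914206], [347.34898905113084, -203.91499798934635], [597.6843892337887, -93.52474513460432], [351.43775885624433, -110.92933971678204]]
scene posts tops (left 3):
0.06 [[ 615.    25.4]
 [ 466.8   14.1]
 [ 360.     6.6]
 [ 498.  -144.9]
 [ 329.5 -170.9]]
0.07 [[ 600.5   44.6]
 [ 455.    33.5]
 [ 350.1   26.1]
 [ 485.6 -122.7]
 [ 320.1 -148.2]]
0.08 [[ 586.1   63.8]
 [ 443.1   52.9]
 [ 340.1   45.7]
 [ 473.2 -100.5]
 [ 310.6 -125.5]]
pole
0.08 [[493.   -1.9]] [[ 633.1 -244.8]]
0.12 [[487.9  -0.8]] [[ 571.7 -145.3]]
0.14 [[485.4  -0.3]] [[540.9 -95.5]]
0.16 [[482.9   0.3]] [[510.2 -45.8]]
0.18 [[480.3   0.8]] [[479.5   4. ]]
scope corner
0.05 [[ 386.9 -480.3]
 [ 711.3 -311.3]
 [ 443.1 -700.5]]
0.15 [[ 384.4 -433.4]
 [ 678.8 -280.1]
 [ 435.4 -633.3]]
0.25 [[ 381.9 -386.6]
 [ 646.3 -248.9]
 [ 427.7 -566.1]]
```

The jack board's posts are 80 mm high. A probe pole at (480,2) reaches about 178 mm, so I'll travel high.

Request:
arm_command(
  series="17.5 -16.6 -8.2 0 0;17.5 -16.6 -8.2 0 0;17.5 -16.6 -8.2 0 0;17.5 -16.6 -8.2 0 0;17.5 -16.6 -8.2 0 0;17.5 -16.6 -8.2 0 0;17.5 -16.6 -8.2 0 0;17.5 -16.6 -8.2 0 0;17.5 -16.6 -8.2 0 0;17.5 -16.6 -8.2 0 0;17.5 -16.6 -8.2 0 0;17.5 -16.6 -8.2 0 0;0 0 0 0 0;0 0 0 0 0",
  squeeze=12,
)

```text
time_s: 1.27
tool_pos: [0.3213, -0.3794, 0.3214]
tool_rot: [179.9, -0.0, 15.3]
force: [-1.0, -1.1, 0.1]
grip_width: 0.087
grasp_force: 0.0
```

Request:
arm_command(
  series="0 0 0 -0.112 0;0 0 0 -0.112 0;0 0 0 -0.112 0;0 0 0 -0.112 0;0 0 0 -0.112 0;0 0 0 -0.112 0;0 0 0 -0.112 0;0 0 0 -0.112 0;0 0 0 -0.112 0;0 0 0 -0.112 0;0 0 0 -0.112 0;0 0 0 -0.106 0;0 0 0 0 0;0 0 0 0 0",
)

```text
time_s: 2.43
tool_pos: [0.3193, -0.3811, 0.3202]
tool_rot: [-179.9, -0.0, 91.5]
force: [-0.3, 0.6, 0.8]
grip_width: 0.0869
grasp_force: 0.0
```

Request:
arm_command(
  series="20 22 0 0 0;20 22 0 0 0;20 22 0 0 0;20 22 0 0 0;20 22 0 0 0;20 22 0 0 0;35 1.2 0 0 0;35 1.2 0 0 0;35 1.2 0 0 0;35 1.2 0 0 0;35 1.2 0 0 0;35 1.2 0 0 0;35 1.2 0 0 0;35 1.2 0 0 0;35 1.2 0 0 0;35 1.2 0 0 0;35 1.2 0 0 0;35 1.2 0 0 0;26 1 0 0 0;0 0 0 0 0",
)

```text
time_s: 4.1
tool_pos: [0.4486, 0.1961, 0.3212]
tool_rot: [180.0, -0.2, 92.1]
force: [-0.8, 0.4, 0.4]
grip_width: 0.0871
grasp_force: 0.0
```

Request:
arm_command(
  series="0 0 20 0 0;0 0 20 0 0;0 0 20 0 0;0 0 20 0 0;0 0 20 0 0;0 0 20 0 0;0 0 20 0 0;0 0 20 0 0;0 0 20 0 0;0 0 20 0 0;0 0 0 0 60;0 0 0 0 60;0 0 0 0 60",
)

```text
time_s: 5.18
tool_pos: [0.4508, 0.1897, 0.1218]
tool_rot: [179.9, -0.0, 91.7]
force: [0.5, -0.3, 0.2]
grip_width: 0.0741
grasp_force: 0.0
```

Request:
arm_command(
  series="0 -1.5 16 0 60;-0.7 0 16 0 60;0 0 16 0 60;0 0 16 0 60;0 0 16 0 60;0 0 11 0 60;0 0 5 0 60;0 0 0 0 60;0 0 0 0 60;0 0 0 0 120;0 0 0 0 150;0 0 0 0 200;0 0 0 0 200;0 0 0 0 200;0 0 0 0 200;0 0 0 0 200",
  squeeze=12,
)

```text
time_s: 6.52
tool_pos: [0.4486, 0.1891, 0.025]
tool_rot: [180.0, 0.0, 91.8]
force: [0.2, 0.0, 0.8]
grip_width: 0.03
grasp_force: 12.0
```

Request:
arm_command(
  series="0 0 -5 0 200;0 0 -10 0 200;0 0 -15 0 200;0 0 -18 0 200;0 0 -18 0 200;0 0 -18 0 200;0 0 -16 0 200;10 0.5 0 0 200;22 1.5 0 0 200;30 2 0 0 200;30 2 0 0 200;30 2 0 0 200;30 2 0 0 200;30 2 0 0 200;25 2 0 0 200;18 2 0 0 200;10 1.5 0 0 200;0 0 0 0 200;0 0 0 0 200",
)

```text
time_s: 8.1
tool_pos: [0.4587, 0.4242, 0.1251]
tool_rot: [-180.0, 0.0, 91.8]
force: [0.1, -0.4, -1.0]
grip_width: 0.0298
grasp_force: 12.0
```

Run:
```python
from h import *
t=cams.read_camera("top");s=cams.read_camera("scene")
a=cv2.resize(t[120:220,90:220],None,fx=4,fy=4,interpolation=cv2.INTER_CUBIC)
b=cv2.resize(s[180:320,100:290],None,fx=400/140,fy=400/140,interpolation=cv2.INTER_CUBIC)
b=cv2.resize(b,(280*190//140*1,280))
o=np.zeros((590,520,3),np.uint8);o[:280,:380]=b[:, :380];o[290:,:,:]=a[:300]
cv2.imwrite("pics/v4.png",o)
```

```text
(no output)
```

View pics/v4.png

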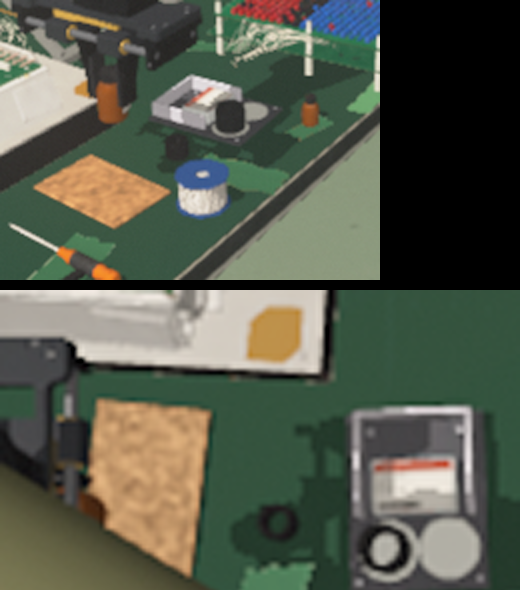

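Request:
arm_command(
  series="0 0 15 0 200;0 0 20 0 200;0 0 20 0 200;0 0 20 0 200;0 0 12 0 200;0 0 6 0 200;0 0 3 0 200;0 0 2 0 200;0 0 1 0 200;0 0 0 0 200;0 0 0 0 200",
)

```text
time_s: 9.12
tool_pos: [0.4592, 0.425, 0.0268]
tool_rot: [179.9, -0.0, 91.8]
force: [-0.5, -0.7, -0.2]
grip_width: 0.0302
grasp_force: 12.0
```

Run:
```python
from h import *
for z in (.03,.06,.09): print(z,bp("top",[(90+80/4,120+78/4),(90+325/4,120+88/4)],z)*1000)
```

```text
0.03 [[574.58627239 461.41011975]
 [570.4323728  280.00815819]]
0.06 [[568.73398261 449.55219089]
 [564.69326063 273.09272754]]
0.09 [[562.88169282 437.69426203]
 [558.95414846 266.17729689]]
```

Request:
arm_command(
  series="0 0 1 0 200;0 0 1 0 200;0 0 0 0 200;0 0 0 0 150;0 0 0 0 120;0 0 0 0 100;0 0 0 0 100;0 0 0 0 100;0 0 0 0 100",
)

```text
time_s: 9.87
tool_pos: [0.4587, 0.4244, 0.0237]
tool_rot: [-180.0, 0.0, 91.8]
force: [-0.2, 0.4, 0.1]
grip_width: 0.0519
grasp_force: 0.0
```

Request:
arm_command(
  series="0 0 -10 0 80;0 0 -18 0 80;0 0 -20 0 60;0 0 -20 0 60;0 0 -20 0 60;0 0 -20 0 60;-20 0 0 0 60;-30 0 0 0 60;-30 0 0 0 60;-30 0 0 0 60;-30 0 0 0 60;-30 0 0 0 60;-20 0 0 0 60;0 0 0 0 60;0 0 0 0 60",
)

```text
time_s: 11.12
tool_pos: [0.4652, 0.2334, 0.1326]
tool_rot: [179.9, 0.0, 91.6]
force: [0.1, 0.9, 0.6]
grip_width: 0.0664
grasp_force: 0.0
```

Request:
arm_command(
  series="0 0 0 -0.12 60;0 0 0 -0.12 60;0 0 0 -0.12 60;0 0 0 -0.12 60;0 0 0 -0.12 60;0 0 0 -0.12 60;0 0 0 -0.12 60;0 0 0 -0.12 60;0 0 0 -0.12 60;0 0 0 -0.12 60;0 0 0 -0.12 60;0 0 0 -0.12 60;0 0 0 -0.12 60;0 0 0 0 60;0 0 0 0 60",
)

```text
time_s: 12.37
tool_pos: [0.4643, 0.2362, 0.1323]
tool_rot: [179.9, -0.0, -178.9]
force: [0.6, 0.2, -0.1]
grip_width: 0.0669
grasp_force: 0.0
```

Run:
```python
from h import *
s=cams.read_camera("scene"); 
cv2.imwrite("pics/v5.png",cv2.resize(s[170:310,80:290],None,fx=3,fy=3,interpolation=cv2.INTER_CUBIC))
```

```text
(no output)
```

View pics/v5.png

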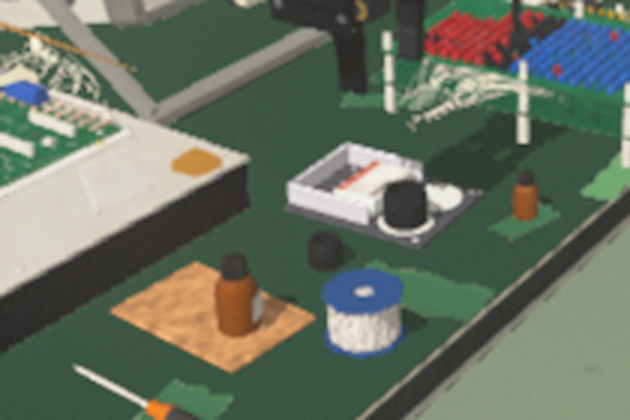

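Request:
arm_command(
  series="9 -1 0 0 60;8.3 -0.9 0 0 60;0 0 15 0 60;0 0 20 0 60;0 0 20 0 60;0 0 20 0 60;0 0 20 0 60;0 0 14 0 60;0 0 8 0 60;0 0 4 0 60;0 0 0 0 60;0 0 0 0 60",
)

```text
time_s: 13.42
tool_pos: [0.4479, 0.2329, 0.0116]
tool_rot: [180.0, 0.1, -178.9]
force: [-0.6, 0.4, -0.5]
grip_width: 0.0663
grasp_force: 0.0
```

Request:
arm_command(
  series="0 0 0 0 120;0 0 0 0 150;0 0 0 0 200;0 0 0 0 200;0 0 0 0 200;0 0 0 0 200;0 0 0 0 200",
)

```text
time_s: 14.0
tool_pos: [0.4476, 0.2327, 0.0112]
tool_rot: [180.0, 0.0, -178.8]
force: [-0.2, 1.0, 1.1]
grip_width: 0.0354
grasp_force: 12.0
```

Request:
arm_command(
  series="0 0 -5 0 200;0 0 -12 0 200;0 0 -18 0 200;0 0 -20 0 200;0 0 -20 0 200;0 0 -15 0 200;0 0 -5 0 200;-6 15 0 0 200;-10 28 0 0 200;-11 30 0 0 200;-11 30 0 0 200;-11 30 0 0 200;-10 28 0 0 200;-7 17 0 0 200;-3 8 0 0 200;0 0 0 0 200;0 0 0 0 200",
)

```text
time_s: 15.42
tool_pos: [0.5121, 0.419, 0.1055]
tool_rot: [-179.9, -0.1, -178.8]
force: [-0.5, -0.8, -0.7]
grip_width: 0.0352
grasp_force: 11.9
```

Request:
arm_command(
  series="0 0 12 0 200;0 0 20 0 200;0 0 20 0 200;0 0 20 0 200;0 0 12 0 200;0 0 6 0 200;0 0 3 0 200;0 0 1 0 200;0 0 0 0 200;0 0 0 0 200",
)

```text
time_s: 16.25
tool_pos: [0.5131, 0.4202, 0.013]
tool_rot: [179.9, 0.1, -178.8]
force: [0.5, 0.4, -1.2]
grip_width: 0.0356
grasp_force: 11.9
```

Request:
arm_command(
  series="0 0 1 0 200;0 0 0.5 0 200;0 0 0 0 200;0 0 0 0 150;0 0 0 0 100;0 0 0 0 80;0 0 0 0 80;0 0 0 0 80;0 0 -10 0 80;0 0 -20 0 60;0 0 -20 0 60;0 0 -20 0 60;0 0 -20 0 60;0 0 -20 0 60;0 0 -20 0 40;0 0 0 0 40",
)

```text
time_s: 17.58
tool_pos: [0.5138, 0.4219, 0.1457]
tool_rot: [179.7, 0.3, -178.8]
force: [-0.2, 1.1, 0.1]
grip_width: 0.0712
grasp_force: 0.0
```

Request:
arm_command(
  series="0 -30 0 0.12 40;0 0 0 0.12 40;0 0 0 0.12 40;0 0 0 0.12 40;0 0 0 0.12 40;0 0 0 0.12 40;0 0 0 0.12 40;0 0 0 0.12 40;0 0 0 0.12 40;0 0 0 0.12 40;0 0 0 0.12 40;0 0 0 0.12 40;0 0 0 0.12 40;0 0 0 0 40;0 0 0 0 40",
)

```text
time_s: 18.83
tool_pos: [0.513, 0.3897, 0.1403]
tool_rot: [-180.0, 0.0, 92.0]
force: [-0.4, 0.3, -0.4]
grip_width: 0.0734
grasp_force: 0.0
```

Request:
arm_command(
  series="-20 0 0 0 40;-25 -2 0 0 40;-25 -2 0 0 40;-25 -3 0 0 40;-25 -3 0 0 40;-25 -3 0 0 40;-20 -3 0 0 40;-11 -3 0 0 40;0 0 0 0 40;0 0 0 0 40",
)

```text
time_s: 19.67
tool_pos: [0.4998, 0.213, 0.1405]
tool_rot: [180.0, 0.0, 91.8]
force: [-0.5, 0.2, -0.1]
grip_width: 0.0732
grasp_force: 0.0
```

Run:
```python
from h import *
s=cams.read_camera("scene"); 
cv2.imwrite("pics/v6.png",cv2.resize(s[170:310,80:290],None,fx=3,fy=3,interpolation=cv2.INTER_CUBIC))
```

```text
(no output)
```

View pics/v6.png

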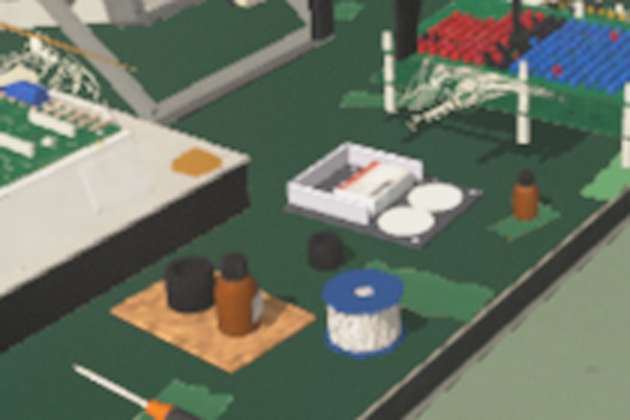

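Request:
arm_command(
  series="1.4 -5.3 15 0 78;0 0 20 0 78;0 0 20 0 78;0 0 20 0 78;0 0 20 0 78;0 0 15 0 78;0 0 9 0 78;0 0 6 0 78;0 0 3 0 78;0 0 0 0 78;0 0 0 0 78",
)

```text
time_s: 20.63
tool_pos: [0.4949, 0.215, 0.0131]
tool_rot: [179.9, -0.0, 91.8]
force: [-0.5, -0.1, 0.1]
grip_width: 0.0605
grasp_force: 0.0
```

Request:
arm_command(
  series="0 0 0 0 110;0 0 0 0 150;0 0 0 0 200;0 0 0 0 200;0 0 0 0 200;0 0 0 0 200;0 0 0 0 200",
  squeeze=15,
)

```text
time_s: 21.22
tool_pos: [0.4946, 0.2144, 0.0128]
tool_rot: [180.0, 0.0, 91.8]
force: [-0.9, -0.6, 4.0]
grip_width: 0.0398
grasp_force: 14.9
```

Request:
arm_command(
  series="0 0 -3 0 200;0 0 -6 0 200;0 0 -12 0 200;0 0 -18 0 200;0 0 -20 0 200;0 0 -20 0 200;0 0 -20 0 200;0 0 -20 0 200;0 0 -20 0 200;0 0 -20 0 200;0 0 -20 0 200;0 0 -20 0 200;0 0 -20 0 200;0 0 -20 0 200;0 0 -16 0 200;0 0 -12 0 200;0 0 0 0 200;0 0 0 0 200",
)

```text
time_s: 22.72
tool_pos: [0.4943, 0.2147, 0.2798]
tool_rot: [179.9, 0.0, 91.8]
force: [0.2, -1.1, -0.1]
grip_width: 0.0394
grasp_force: 14.9
```

Request:
arm_command(
  series="-8 -1.2 0 0 200;-16 -2.5 0 0 200;-25 -4 0 0 200;-28 -4.7 0 0 200;-28 -4.7 0 0 200;-28 -4.7 0 0 200;-28 -4.7 0 0 200;-28 -4.7 0 0 200;-28 -4.7 0 0 200;-28 -4.7 0 0 200;-28 -4.7 0 0 200;-28 -4.7 0 0 200;-28 -4.7 0 0 200;-22 -4 0 0 200;-14 -2.5 0 0 200;-6 -2 0 0 200;0 0 0 0 200;0 0 0 0 200",
)

```text
time_s: 24.22
tool_pos: [0.4423, -0.1576, 0.2787]
tool_rot: [-179.9, -0.1, 91.8]
force: [0.0, 0.0, -0.7]
grip_width: 0.0398
grasp_force: 14.9
```

Request:
arm_command(
  series="0 0 0 0.05 200;0 0 0 0.12 200;0 0 0 0.12 200;0 0 0 0.12 200;0 0 0 0.12 200;0 0 0 0.12 200;0 0 0 0.12 200;0 0 0 0.12 200;0 0 0 0.12 200;0 0 0 0.12 200;0 0 0 0.12 200;0 0 0 0.12 200;0 0 0 0.12 200;0 0 0 0.077 200;0 0 0 0 200;0 0 0 0 200",
)

```text
time_s: 25.55
tool_pos: [0.4429, -0.157, 0.2793]
tool_rot: [-180.0, 0.0, 2.3]
force: [1.3, 0.1, -0.5]
grip_width: 0.0398
grasp_force: 14.9
```

Request:
arm_command(
  series="-2 10 0 0 200;-3 20 0 0 200;-3 25 0 0 200;-3 25 0 0 200;-2 22 0 0 200;-2 18 0 0 200;-1 10 0 0 200;0 0 0 0 200;0 0 10 0 200;0 0 20 0 200;0 0 20 0 200;0 0 20 0 200;0 0 20 0 200;0 0 20 0 200;0 0 20 0 200;0 0 20 0 200;0 0 15 0 200;0 0 10 0 200;0 0 0 0 200;0 0 0 0 200",
)

```text
time_s: 27.22
tool_pos: [0.4313, -0.2878, 0.1043]
tool_rot: [-180.0, 0.0, 2.1]
force: [0.2, -0.2, -0.0]
grip_width: 0.0399
grasp_force: 14.9
```

Run:
```python
from h import *
s=cams.read_camera("scene");t=cams.read_camera("top")
a=cv2.resize(s[100:240,210:400],None,fx=3,fy=3,interpolation=cv2.INTER_CUBIC)
b=cv2.resize(t[130:230,300:400],None,fx=1.7,fy=1.7,interpolation=cv2.INTER_CUBIC)
o=np.zeros((590,570,3),np.uint8);o[:420]=a;o[420:,:170]=b
cv2.imwrite("pics/v7.png",o)
```

```text
(no output)
```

View pics/v7.png

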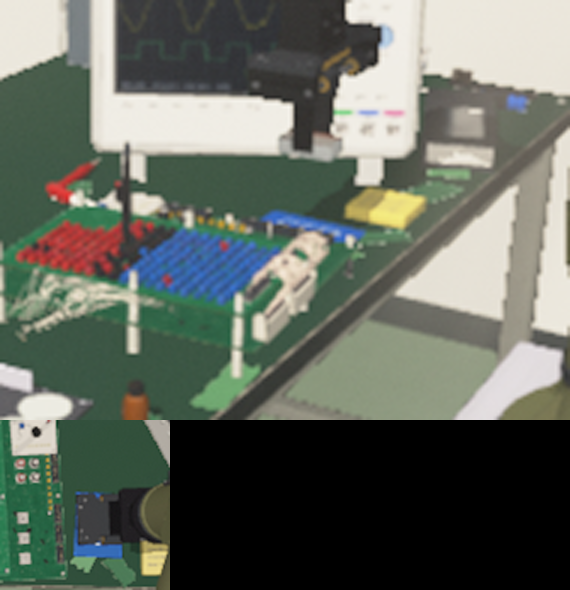

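The box is held level above the pad (box at about (310,145) in the crop), clear of the posts.

Request:
arm_command(
  series="0 0 10 0 200;0 0 18 0 200;0 0 20 0 200;0 0 15 0 200;0 0 10 0 200;0 0 6 0 200;0 0 4 0 200;0 0 3 0 200;0 0 2 0 200;0 0 1 0 200;0 0 0 0 200;0 0 0 0 200",
)

```text
time_s: 28.32
tool_pos: [0.4315, -0.289, 0.0159]
tool_rot: [180.0, -0.0, 2.0]
force: [-0.3, 0.2, -0.4]
grip_width: 0.04
grasp_force: 14.9
```

Request:
arm_command(
  series="1 -2 0 0 200;0 0 1 0 200;0 0 1 0 200;0 0 0.8 0 200;0 0 0 0 200;0 0 0 0 180;0 0 0 0 130;0 0 0 0 110;0 0 0 0 100;0 0 0 0 100;0 0 0 0 100;0 0 0 0 100",
)

```text
time_s: 29.32
tool_pos: [0.4321, -0.2868, 0.0126]
tool_rot: [180.0, 0.0, 2.0]
force: [0.7, 0.5, 0.3]
grip_width: 0.0524
grasp_force: 0.0
```

Request:
arm_command(
  series="0 0 -5 0 100;0 0 -15 0 100;0 0 -20 0 80;0 0 -20 0 80;0 0 -20 0 60;0 0 -20 0 60;0 0 -20 0 60;0 0 -20 0 60;0 0 -20 0 60;0 0 -20 0 60;0 0 -20 0 60;0 0 -20 0 60;0 0 -20 0 60;0 0 -20 0 60;0 0 -5 0 60;0 0 0 0 60;0 0 0 0 60",
)

```text
time_s: 30.73
tool_pos: [0.4319, -0.2866, 0.277]
tool_rot: [-180.0, 0.0, 2.0]
force: [-0.8, 0.9, 0.0]
grip_width: 0.0662
grasp_force: 0.0
```

Request:
arm_command(
  series="2 -20 0 -0.1 60;2 -30 0 0 60;2 -30 0 0 60;2 -30 0 0 60;2 -30 0 0 60;2 -30 0 0 60;0 0 0 -0.1 60;0 0 0 -0.12 60;0 0 0 -0.12 60;0 0 0 -0.12 60;0 0 0 -0.12 60;0 0 0 -0.12 60;0 0 0 -0.12 60;0 0 0 -0.12 60;0 0 0 -0.12 60;0 0 0 -0.12 60;0 0 0 -0.12 60;0 0 0 -0.12 60;0 0 0 -0.047 60;0 0 0 0 60",
)

```text
time_s: 32.4
tool_pos: [0.4223, -0.1165, 0.2759]
tool_rot: [-179.8, -0.1, 91.8]
force: [0.7, 0.4, 0.0]
grip_width: 0.0668
grasp_force: 0.0
```

Run:
```python
from h import *
s=cams.read_camera("scene");t=cams.read_camera("top");print(telemetry.get_obs()['tool_pos'],telemetry.get_obs()['tool_rot'])
a=cv2.resize(s[130:210,250:370],None,fx=3,fy=3,interpolation=cv2.INTER_CUBIC)
b=cv2.resize(t[160:220,330:390],None,fx=5,fy=5,interpolation=cv2.INTER_CUBIC)
o=np.zeros((300,680,3),np.uint8);o[:240,:360]=a;o[:,370:670]=b
cv2.imwrite("pics/v8.png",o)
```

```text
[ 0.42259319 -0.11656067  0.27640127] [-1.79885907e+02 -4.34935932e-02  9.16841256e+01]
```

View pics/v8.png

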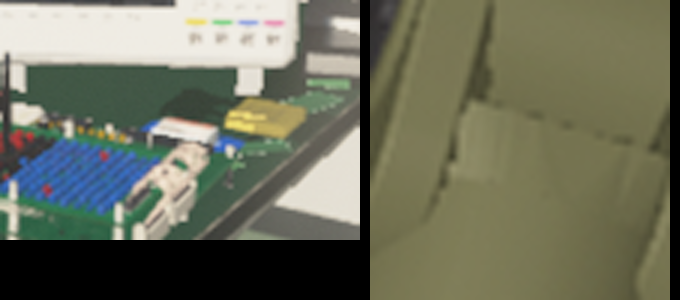

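The box lies on the pad; I'll measure it exactly once the arm is out of the top view. Next is the loupe.

Request:
arm_command(
  series="10 3 0 0 60;20 6 0 0 60;30 6 0 0 60;30 6 0 0 60;30 6 0 0 60;30 6 0 0 60;30 6 0 0 60;30 6 0 0 60;30 6 0 0 60;30 6 0 0 60;30 6 0 0 60;30 6 0 0 60;30 6 0 0 60;30 6 0 0 60;30 6 0 0 60;30 6 0 0 60;30 6 0 0 60;25 5 0 0 60;15 3 0 0 60;0 0 0 0 60",
)

```text
time_s: 34.17
tool_pos: [0.5117, 0.4111, 0.2765]
tool_rot: [-179.8, -0.2, 92.0]
force: [-0.7, -0.5, 0.4]
grip_width: 0.0666
grasp_force: 0.0
```

Request:
arm_command(
  series="0 0 0 -0.12 60;0 0 0 -0.12 60;0 0 0 -0.12 60;0 0 0 -0.12 60;0 0 0 -0.12 60;0 0 0 -0.12 60;0 0 0 -0.12 60;0 0 0 -0.12 60;0 0 0 -0.12 60;0 0 0 -0.12 60;0 0 0 -0.12 60;0 0 0 -0.12 60;0 0 0 -0.12 60;0 0 0 0 60;0 0 0 0 60",
)

```text
time_s: 35.42
tool_pos: [0.514, 0.4057, 0.2775]
tool_rot: [-180.0, -0.0, -179.1]
force: [-0.1, 1.1, -1.1]
grip_width: 0.0666
grasp_force: 0.0
```

Run:
```python
from h import *
s=cams.read_camera("scene");t=cams.read_camera("top")
a=cv2.resize(s[180:320,80:290],None,fx=2,fy=2,interpolation=cv2.INTER_CUBIC)
b=cv2.resize(t[165:220,335:385],None,fx=7,fy=7,interpolation=cv2.INTER_CUBIC)
o=np.zeros((385,780,3),np.uint8);o[:280,:420]=a;o[:,425:775]=b
cv2.imwrite("pics/v9.png",o)
h=cv2.cvtColor(t,cv2.COLOR_BGR2HSV)
m=cv2.inRange(h,(0,0,140),(35,70,255)); r=np.zeros_like(m); r[175:212,345:372]=m[175:212,345:372]
r=cv2.morphologyEx(r,cv2.MORPH_OPEN,np.ones((3,3),np.uint8)); print("box",rect(r,.02))
```

```text
box (434.97686767578125, -281.74542236328125, 60.276695251464844, 29.998506546020508, 0.14955203235149384)
```

View pics/v9.png

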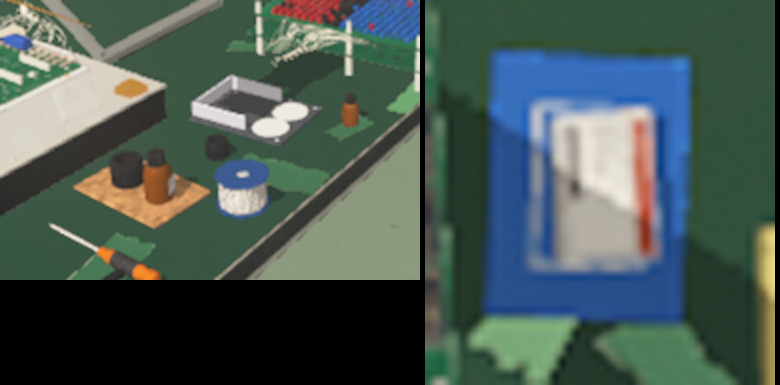

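The box lies within the outline (offset about 5 mm), and the bottle and loupe are still upright on the mat. Picking the loupe.

Request:
arm_command(
  series="0.3 7 10 0 60;0.2 7.5 20 0 60;0 0 25 0 60;0 0 25 0 60;0 0 25 0 60;0 0 25 0 60;0 0 25 0 60;0 0 25 0 60;0 0 25 0 60;0 0 20 0 60;0 0 15 0 60;0 0 10 0 60;0 0 8 0 60;0 0 5 0 60;0 0 2 0 60;0 0 0 0 60;0 0 0 0 60",
)

```text
time_s: 36.93
tool_pos: [0.5136, 0.4213, 0.0135]
tool_rot: [180.0, 0.1, -178.9]
force: [0.2, -0.2, 0.5]
grip_width: 0.0667
grasp_force: 0.0
```

Request:
arm_command(
  series="0 0 0 0 120;0 0 0 0 150;0 0 0 0 200;0 0 0 0 200;0 0 0 0 200;0 0 0 0 200;0 0 0 0 200",
  squeeze=12,
)

```text
time_s: 37.52
tool_pos: [0.5133, 0.4208, 0.0127]
tool_rot: [-180.0, 0.0, -178.8]
force: [0.3, -0.1, 0.5]
grip_width: 0.035
grasp_force: 12.0
```

Request:
arm_command(
  series="0 0 -5 0 200;0 0 -12 0 200;0 0 -18 0 200;0 0 -20 0 200;0 0 -20 0 200;0 0 -15 0 200;0 0 -5 0 200;6 -15 0 0 200;10 -28 0 0 200;11 -30 0 0 200;11 -30 0 0 200;11 -30 0 0 200;10 -28 0 0 200;7 -17 0 0 200;3.4 -8.2 0 0 200;0 0 0 0 200;0 0 0 0 200",
)

```text
time_s: 38.93
tool_pos: [0.4479, 0.2327, 0.1076]
tool_rot: [-180.0, 0.0, -178.9]
force: [-0.6, -0.2, 0.4]
grip_width: 0.0353
grasp_force: 12.0
```

Request:
arm_command(
  series="0 0 12 0 200;0 0 20 0 200;0 0 20 0 200;0 0 20 0 200;0 0 12 0 200;0 0 6 0 200;0 0 3 0 200;0 0 1 0 200;0 0 0 0 200;0 0 0 0 200",
)

```text
time_s: 39.77
tool_pos: [0.4483, 0.2337, 0.0144]
tool_rot: [180.0, 0.1, -178.8]
force: [-0.3, -0.6, -0.4]
grip_width: 0.0351
grasp_force: 12.0
```

Request:
arm_command(
  series="0 0 1 0 200;0 0 0.6 0 200;0 0 0 0 200;0 0 0 0 150;0 0 0 0 100;0 0 0 0 80;0 0 0 0 80;0 0 0 0 80;0 0 -10 0 80;0 0 -20 0 60;0 0 -20 0 60;0 0 -20 0 60;0 0 -20 0 60;0 0 -20 0 60;0 0 -20 0 60;0 0 0 0 60",
)

```text
time_s: 41.1
tool_pos: [0.4495, 0.235, 0.146]
tool_rot: [179.9, 0.3, -178.8]
force: [0.1, 0.9, 0.6]
grip_width: 0.0665
grasp_force: 0.0
```

Request:
arm_command(
  series="0 0 0 0.12 60;0 0 0 0.12 60;0 0 0 0.12 60;0 0 0 0.12 60;0 0 0 0.12 60;0 0 0 0.12 60;0 0 0 0.12 60;0 0 0 0.12 60;0 0 0 0.12 60;0 0 0 0.12 60;0 0 0 0.12 60;0 0 0 0.12 60;0 0 0 0.12 60;0 0 0 0 60;0 0 0 0 60",
)

```text
time_s: 42.35
tool_pos: [0.4473, 0.2333, 0.1418]
tool_rot: [-180.0, 0.0, 92.0]
force: [-0.1, -0.0, -0.3]
grip_width: 0.0667
grasp_force: 0.0
```

Request:
arm_command(
  series="15 1 0 0 60;25 2 0 0 60;30 3 0 0 60;30 3 0 0 60;30 3 0 0 60;30 3 0 0 60;20 2 0 0 60;10 1 0 0 60;0 0 0 0 60;0 0 0 0 60",
)

```text
time_s: 43.18
tool_pos: [0.4595, 0.4231, 0.1416]
tool_rot: [-179.9, 0.1, 91.9]
force: [-0.2, -0.4, 0.0]
grip_width: 0.0668
grasp_force: 0.0
```

Request:
arm_command(
  series="1.4 -0.5 15 0 60;0 0 20 0 60;0 0 20 0 60;0 0 20 0 60;0 0 20 0 60;0 0 12 0 60;0 0 7 0 60;0 0 2.5 0 60;0 0 0 0 60;0 0 0 0 60;0 0 0 0 120;0 0 0 0 150;0 0 0 0 200;0 0 0 0 200;0 0 0 0 200;0 0 0 0 200;0 0 0 0 200",
)

```text
time_s: 44.6
tool_pos: [0.4591, 0.4251, 0.0255]
tool_rot: [-180.0, 0.0, 91.8]
force: [0.8, -0.2, 0.7]
grip_width: 0.03
grasp_force: 12.0
```

Request:
arm_command(
  series="0 0 -5 0 200;0 0 -10 0 200;0 0 -15 0 200;0 0 -18 0 200;0 0 -18 0 200;0 0 -18 0 200;0 0 -16 0 200;-10 -0.9 0 0 200;-22 -2 0 0 200;-30 -2 0 0 200;-30 -2 0 0 200;-30 -2 0 0 200;-30 -2 0 0 200;-30 -2 0 0 200;-25 -2 0 0 200;-18 -2 0 0 200;-10.7 -1 0 0 200;0 0 0 0 200;0 0 0 0 200",
)

```text
time_s: 46.18
tool_pos: [0.4486, 0.188, 0.1255]
tool_rot: [180.0, 0.1, 91.7]
force: [-0.3, -0.5, -1.4]
grip_width: 0.0301
grasp_force: 12.0
```

Request:
arm_command(
  series="0 0 15 0 200;0 0 20 0 200;0 0 20 0 200;0 0 20 0 200;0 0 12 0 200;0 0 6 0 200;0 0 3 0 200;0 0 2 0 200;0 0 1 0 200;0 0 0 0 200;0 0 0 0 200",
)

```text
time_s: 47.1
tool_pos: [0.4492, 0.1891, 0.0272]
tool_rot: [179.9, 0.0, 91.8]
force: [0.3, -0.3, -1.5]
grip_width: 0.0299
grasp_force: 12.0
```

Request:
arm_command(
  series="0 0 1 0 200;0 0 0.7 0 200;0 0 0 0 200;0 0 0 0 150;0 0 0 0 120;0 0 0 0 100;0 0 0 0 100;0 0 0 0 100;0 0 0 0 100;0 0 -10 0 80;0 0 -18 0 80;0 0 -20 0 60;0 0 -20 0 60;0 0 -20 0 60;0 0 -20 0 60;0 0 -20 0 60;0 0 -20 0 60;0 0 -20 0 60;0 0 -20 0 60;0 0 0 0 60",
)

```text
time_s: 48.77
tool_pos: [0.4506, 0.1904, 0.2171]
tool_rot: [179.6, -0.0, 91.8]
force: [1.0, 1.5, -0.3]
grip_width: 0.0662
grasp_force: 0.0
```

Request:
arm_command(
  series="15 0 0 0 60;25 0 0 0 60;30 0 0 0 60;30 0 0 0 60;30 0 0 0 60;30 0 0 0 60;30 0 0 0 60;30 0 0 0 60;20 0 0 0 60;10 0 0 0 60;0 0 0 0 60;0 0 0 0 60",
)

```text
time_s: 49.77
tool_pos: [0.4401, 0.439, 0.2124]
tool_rot: [-179.9, 0.0, 91.9]
force: [0.1, 0.0, 0.1]
grip_width: 0.0662
grasp_force: 0.0
```

Run:
```python
from h import *
s=cams.read_camera("scene");t=cams.read_camera("top")
cv2.imwrite("pics/top9.png",t)
a=cv2.resize(t[140:215,150:220],None,fx=8,fy=8,interpolation=cv2.INTER_CUBIC)
cv2.imwrite("pics/v10.png",a)
print(telemetry.get_obs()['tool_pos'])
```

```text
[0.44130359 0.43758532 0.2125966 ]
```

View pics/v10.png

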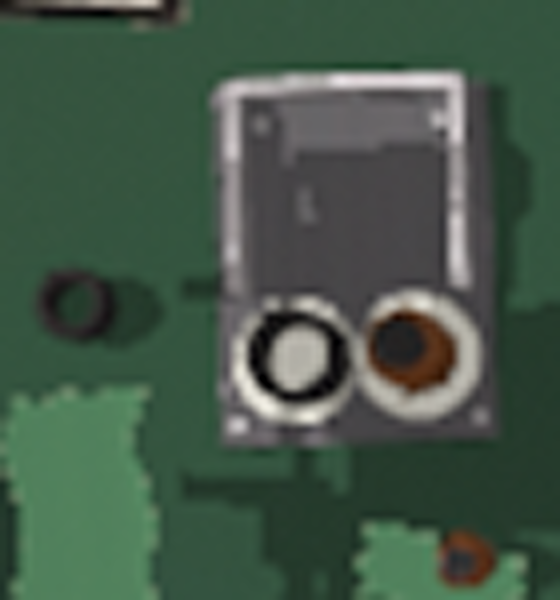

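The loupe centre is at crop (300,352), against (291,352) at the start, about 3 mm off. The bottle is at (402,340), matching its start. Both stand upright on their discs, and the arm is clear.

```bash
python3 -c "
from cell import env; print(env.sign_off())"
```

```text
the job is handed in; nothing more can be done
None
```

The job is handed in, though sign-off returned no verdict: the fuse box lies inside the outline on the blue pad (about 5 mm off centre), and the bottle and loupe stand upright on their starting discs (bottle on its mark, loupe about 3 mm off).

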